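# Shift the bench-mounted gearbox into third

### The job

Before the ratio check, put the gearbox on the bench stand into third: with the fingertips push the gear knob to neutral, across the H-shaped gate to the right-hand side (as you face the engine), then forward, towards the engine, until the lever is fully home in the third slot. Only push the knob - do not grip it, and do not force it against the gate - and leave the tools and parts lying around where they are.

Things in the scene. Friction and masses are not known exactly. Their poses are not given: they have to be found in the camera images.
- power_unit: gearbox, plywood bulkhead and flat-twin engine on a plywood base board 480 x 260 x 18 mm, fixed to the bench. Origin on the bench surface below the lever's ball pivot; x forward (from gearbox to engine, away from the robot), y left, z up; its yaw varies. Board from x = -175 to +305 mm. Only the lever stands higher than 190 mm
- gate_center (a point): middle of the H, on the top face (181 mm above the bench) of the level steel gate plate, 90 (x) x 86 (y) mm, 6 mm thick, on the gearbox; axes as power_unit. The H is cut 14 mm wide for the lever's 10 mm rod: slots along x with middle lines at y = +16 and -16 mm, from x = -31 to +31 mm, joined by the neutral channel along y at x = 0; tooth corners rounded, 5 mm
- third_slot (a point): where the middle of the lever's rod crosses the gate when it is fully home in the third slot: forward right, 26 mm forward and 16 mm to the right of gate_center. (First slot: forward left, second: back left, fourth: back right.)
- lever_pivot (a point): the lever's ball pivot inside the gearbox, 100 mm above the bench; axes as power_unit. The knob's centre, from here, is at (0.155 sin fore, -0.155 sin across cos fore, 0.155 cos across cos fore) m
- knob_center (a point): centre of the black gear knob, a barrel about 36 mm across and 46 mm tall on top of the lever, 155 mm from the ball pivot. About 255 mm above the bench with the lever upright; in the gate it travels about 50 mm fore and aft and 31 mm to either side
- across (a joint): sideways lean of the lever, rad: 0 upright, about -0.20 in the left-hand slots (where it starts), +0.20 in the right-hand slots; grows to the right (-y of power_unit). Stays where it is left; about 3 N at the knob moves it
- fore (a joint): fore and aft lean of the lever, rad: 0 in neutral, about +0.32 fully forward and -0.32 fully back, where the rod meets the slot's end. Starts anywhere along the left-hand slots. Stays where it is left; about 3 N at the knob moves it. The lever passes from side to side only within about 0.03 rad of neutral (0.06 with the rounded corners guiding it)
- thread_lock: small grey bottle, 28 mm across and 76 mm tall, standing on the base board to the left of the gearbox; leave it. Origin at the centre of its foot
- spanner: steel spanner, 150 mm long, lying on the base board to the right of the gearbox; leave it. Origin at its middle, underside
- battery: pack of four black cells, 90 x 94 x 23 mm, lying beside the stand; leave it. Origin at the centre of its underside
- caliper: caliper with a black slide, about 240 mm long and 13 mm high, lying beside the stand; leave it. Origin under the slide
- spinner: polished propeller spinner, a cone 90 mm across and 92 mm tall, on the bench; leave it. Origin at the centre of its foot
- hub: aluminium disc, 80 mm across and 22 mm high, on the bench; leave it. Origin at the centre of its underside
- cup: lidded paper coffee cup, 87 mm across and 124 mm tall; leave it. Origin at the centre of its foot
- tray: grey parts tray, 130 x 170 x 30 mm, with screws; leave it. Origin at the centre of its underside

How it is judged (in metres and radians):
On the way:
1. the lever is taken across to the right-hand side of the gate (value of joint across above 0.14 rad).
At the end, for the whole second after the job is handed in: the lever is at rest in the third slot: leaning right by more than 0.14 rad and forward by more than 0.28 rad (full travel is about 0.32); the tools and parts are within 30 mm of where they started (value of joint across above 0.14 rad and value of joint fore above 0.28 rad and velocity of joint fore between -0.05 and 0.05 rad/s and distance of each of thread_lock, spanner, battery, caliper, spinner, hub, cup, tray from where it was at the start of the episode below 0.03 m); the robot touches nothing.
It fails at once if the lever is gripped: the knob pressed from opposite sides at once, or the rod below it handled ((contact force between the fingers and knob_front above 2 N and contact force between the fingers and knob_back above 2 N) or (contact force between the fingers and knob_left above 2 N and contact force between the fingers and knob_right above 2 N) or contact force between the fingers and lever_rod above 5 N).
It fails at once if the lever is forced: pushed with more than 45 N (contact force between any of the fingers, the arm and across above 45 N).
It fails at once if a bystander is lifted or moved by more than 30 mm (distance of any of thread_lock, spanner, battery, caliper, spinner, hub, cup, tray from where it was at the start of the episode above 0.03 m).
It also fails if it takes over 48 s, if anything falls off the work surface, if the arm or the gripper's body presses on something with over 40 N, if the wrist force passes 120 N, or if a joint passes its speed limit or range.

### The arm

A 6-joint arm with a two-finger parallel gripper is mounted at the origin on the work surface. World frame = base frame: x ahead of the robot, y to its left, z up, the work surface at z = 0. Lengths are in mm, angles in degrees, forces in N, time in s.
With the tool pointing down it reaches from about 350 to 850 mm from the base axis. Payload 8.1 kg.
Tool frame: the origin (TCP) lies on the mounting face of the last link; the fingertips stand 173 mm ahead of it and the grasp point (between the pads) lies 155 mm ahead of it; z points along the fingers, y is the direction in which the jaws open and shut (so a half turn about z gives the same grasp; the last joint's range is limited). The gripper opens to 85 mm and grips with 20 to 120 N. Pads are 22 mm wide; open, the fingers measure 114 mm over their backs; the gripper's body (76 mm by 85 mm) begins 54 mm behind the grasp point. The pads swing forward as they close: fully open they stand 13 mm farther back than shut.
Start: joints at [-74.966, 7.471, 85.268, -0, 87.261, -4.893], TCP at [204.519, -564.074, 404.692] pointing down, gripper open.
Joint ranges: [-169.43, 169.43], [-51.17, 129.36], [1.28, 143.12], [-76.62, 256.62], [0, 156.53], [-152.29, 152.29]. Speed limits (degrees/s): [136.94, 136.94, 159.86, 180, 180, 180].

### API

Orientations are given as [roll, pitch, yaw] about the fixed x, y, z axes, in that order (R = Rz(yaw) Ry(pitch) Rx(roll)).
In Python, from bench import * gives the robot as it stands.
- The arm moves only by the shell command python3 -m jog 'ROWS' [FORCE]. ROWS is JSON, a list of rows, each an object of numbers: "tx", "ty", "tz": the shift along the tool's x, y, z as a fraction of full scale; "ax", "ay", "az": the turn, a rotation vector about the tool's x, y, z as a fraction of full scale; "hand": the opening, from 0 (shut) to 1 (fully open). A call has 1 to 5 rows; each row is the pose to reach, as a shift and turn from the pose commanded when the call began, along the tool's axes at that moment; what a row does not reach only later rows make up. Full scale, the value 1, is 150 mm for a shift and 45 degrees for a turn. A row lasts 1/12 s, in which the tool goes at most 41.7 mm and 7.16 degrees, less where a joint would pass 70% of its speed; a pose out of reach is approached as far as the arm can. A call with a number of a shift or a turn outside -1 to 1 is refused whole. A call with a gripper value outside its range is refused whole. The fingers move at their own pace and stop on an object; FORCE is the grip in N (left out, the last holds). Time passes only in rows, so rows that repeat a pose let the fingers close. It gives the time, the measured TCP pose, the force and the opening at its end, in the units of the state.
- sense(): the state, without advancing time (a new reading comes with each control period).
- snapshot(name): name is "side" or "top"; returns a dict with "pixels" (400x640x3 uint8, red, green, blue), "z_map" (400x640 float32, mm along the optical axis (not along the pixel's ray), 0 where there is no reading), "intrinsics" (3x3 intrinsics, pixels), "D" ([k1, k2, p1, p2, k3] as OpenCV has them; the pictures are not rectified), "R" (3x3) and "t" (3): a world point X has camera coordinates R X + t. Camera axes: x right, y down, z forward; pixel columns grow to the right and rows downward; lengths in mm; the calibration is good to about 2 mm. A picture is of the moment at which its call begins.
- hand_in(): hands the job in, once; it reports no verdict.
The state is a dict: "time": time; "joint_pos": joint angles; "qd": joint speeds; "joint_efforts": joint torques, N m; "tool_pos": TCP position; "tcp_rot": TCP orientation; "ft_force": force on the tool from outside, world axes, zero at the start; "wrist_torque": the same for the moment, N m; "finger_gap": finger opening in mm.
Only numpy, scipy, OpenCV 4.12 (cv2) and the standard library are available. Lean on these libraries where they do the work, as an engineer would, in place of code of your own. Each camera call takes 0.05 s, during which the arm holds its last target.

## Working session

There is one attempt and no reset: what is moved stays moved. The work goes in short steps, Python scripts to look and compute and a shell command to move; the robot and the scene stay as the last step left them, time stands still between calls to the robot, and variables do not carry over. Pictures are saved under pics/ and viewed, and the job is handed in when it is done.

```bash
ls; mkdir -p pics
python3 - <<'E'
from bench import *
import cv2,numpy as np
s=sense();print(s)
for n in("side","top"):
    d=snapshot(n);np.savez(f"{n}0.npz",**d);cv2.imwrite(f"pics/{n}0.png",d["pixels"][:,:,::-1]);print(n,d["intrinsics"],d["D"],d["R"],d["t"])
E
```

```text
pics
{'time': 0.0, 'joint_pos': array([-7.49656244e+01,  7.51511525e+00,  8.53289865e+01,  3.83678039e-04,
        8.72597253e+01, -4.89402769e+00]), 'qd': array([ 0.00106279, -0.04027148, -0.09945316, -0.01950995, -0.00399802,
       -0.01116355]), 'joint_efforts': array([-2.75831462e-04, -5.69391882e+01, -5.00556064e+01, -2.69573111e-04,
        1.43136547e-02, -2.51803527e-05]), 'tool_pos': array([ 204.46231966, -563.85197799,  403.64685743]), 'tcp_rot': array([-1.79896584e+02, -9.23960173e-03,  1.99283762e+01]), 'ft_force': array([-0.12746901, -0.43078488, -0.27499705]), 'wrist_torque': array([ 0.03971662, -0.01623357, -0.01896053]), 'finger_gap': 85.49029903666248}
side [[483.24357903   0.         325.23742777]
 [  0.         483.24357903 203.60162751]
 [  0.           0.           1.        ]] [0.01608314 0.         0.         0.         0.        ] [[-0.82527353 -0.56462177  0.01121875]
 [-0.35051113  0.49654266 -0.79409529]
 [ 0.4427929  -0.65927812 -0.60768973]] [ 435.01089975  333.95726826 1525.5611185 ]
top [[387.58085712   0.         319.62542746]
 [  0.         387.58085712 200.62960656]
 [  0.           0.           1.        ]] [-0.00239161  0.          0.          0.          0.        ] [[-0.01445159 -0.99987992 -0.00559451]
 [-0.9963876   0.01486893 -0.08361023]
 [ 0.08368338  0.004366   -0.99648283]] [ -10.04491399  552.95253464 1436.872235  ]
```

View pics/side0.png

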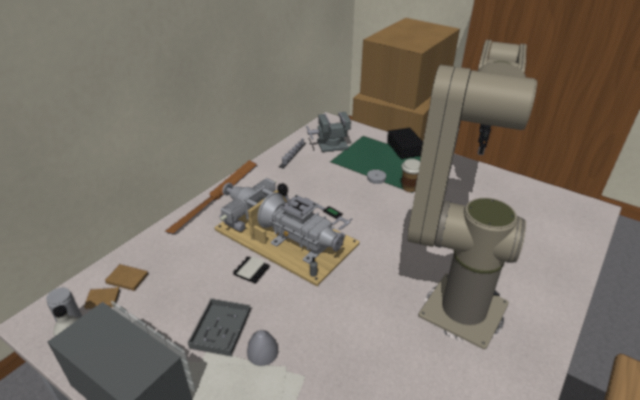

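View pics/top0.png

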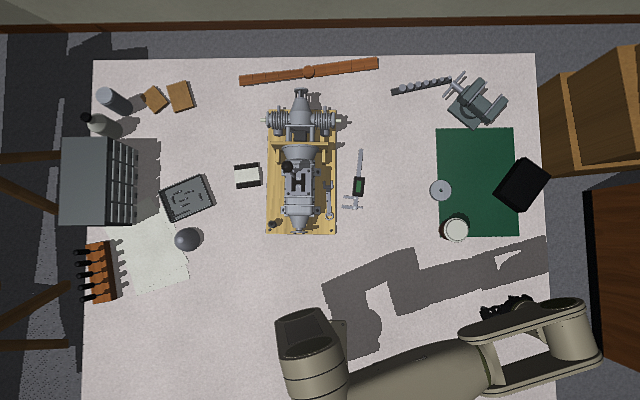

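The top view shows the stand at about columns 266–337, rows 108–235. The H of the gate is near (299,181) and the black knob near (287,167), so the lever is forward left. I'll enlarge both views.

```bash
cat > h.py <<'E'
import numpy as np,cv2
def load(n): return dict(np.load(n))
def pts(d):
    K,D,R,t,z=d["intrinsics"],d["D"],d["R"],d["t"],d["z_map"]
    h,w=z.shape
    u,v=np.meshgrid(np.arange(w),np.arange(h))
    p=cv2.undistortPoints(np.stack([u,v],-1).reshape(-1,1,2).astype(float),K,D).reshape(h,w,2)
    c=np.dstack([p*z[...,None],z]); return (c-t)@R
def ray(d,u,v,Z):
    p=cv2.undistortPoints(np.array([[[u,v]]],float),d["intrinsics"],d["D"]).ravel()
    o=-d["R"].T@d["t"];r=d["R"].T@np.array([*p,1]);return o+r*(Z-o[2])/r[2]
def proj(d,X):
    return cv2.projectPoints(np.array(X,float).reshape(-1,1,3),cv2.Rodrigues(d["R"])[0],d["t"],d["intrinsics"],d["D"])[0].reshape(-1,2)
E
python3 - <<'E'
from h import *
d=load("top0.npz");c=d["pixels"][95:245,255:375,::-1];cv2.imwrite("pics/topc.png",cv2.resize(c,None,fx=4,fy=4,interpolation=cv2.INTER_CUBIC))
s=load("side0.npz");c=s["pixels"][170:285,205:365,::-1];cv2.imwrite("pics/sidec.png",cv2.resize(c,None,fx=5,fy=5,interpolation=cv2.INTER_CUBIC))
P=pts(d)
# heights
Z=P[...,2]
print(np.round(Z[155:210:2,278:322:2]).astype(int))
E
```

```text
[[  79   24   20   21  120  134  136  143  145  147  147  148  148  145
   139  139  130  125  112   17   17   26]
 [  76   23   17   18  120  132 1478  136  145  148  142  150  148  141
   138  134  137  118  103   20   21   15]
 [  74   26   15   17  100  126  130  134  131  134  130  129  133  130
   127  131  119  112   14   19   17   21]
 [  78   27   22  266  264  266  132  139  143  137  136  139  135  135
   138  137  140  129  104   16   20   21]
 [  41   28  264  267  271  270  267  143  135  142  141  136  145  136
   143  134  135  141  110   21   19   18]
 [  22   21  268  273  272  267  267  256  135  135  135  138  138  135
   140  136  138  129  118   29   23   20]
 [  18   18  267  268  270  268  265  258  136  133  137  138  135  143
   139  139  136  131  104   18   20   22]
 [  14   20  258  266  266  267  259  249  185  182  179  186  182  180
   182  185  183  130  104   26   26   25]
 [  16   16   26  249  258  256  246  182  177  182  185  183  185  182
   179  184  180  139  135   31   34   32]
 [  20   19   30   26  186  182  211  207  176  181  176  177 147
[... 1420 characters left out ...]
 17   21]
 [  19   20   22  109  133  137  137  137  136  137  142  139  136  135
   139  137  137  123  101   20   19   22]
 [  20   19   18  107  128  140  137  138  142  133  134  136  136  137
   133  140  139  131  109   21   23   13]
 [  17   18   12  101  137  140  136  135  135  137  138  141  133  142
   135  139  133  125  104   17   20   19]
 [  19   22   23  135  143  143  144  141  140  139  141  145  143  135
   141  141  136  143  107   16   20   18]
 [  15   19   29  104  133  139  140 1478  139  132  139  142  139  139
   135  142  137  126  103   29   27   26]
 [  21   19   33  103  129  134  136  136  142  138  140  138  141  136
   131  138  135  123  105   30   33   29]]
```

View pics/topc.png

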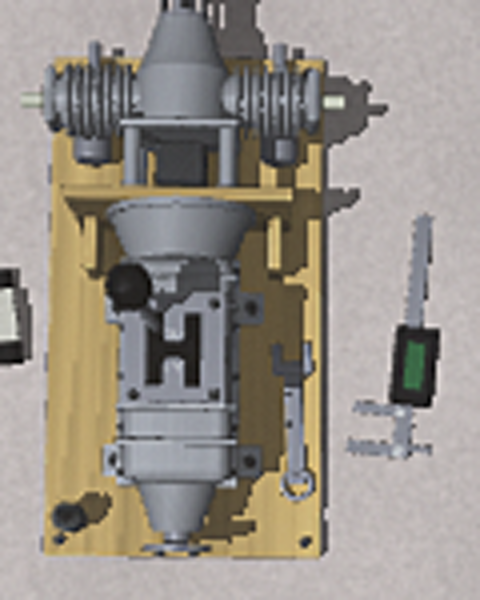

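View pics/sidec.png

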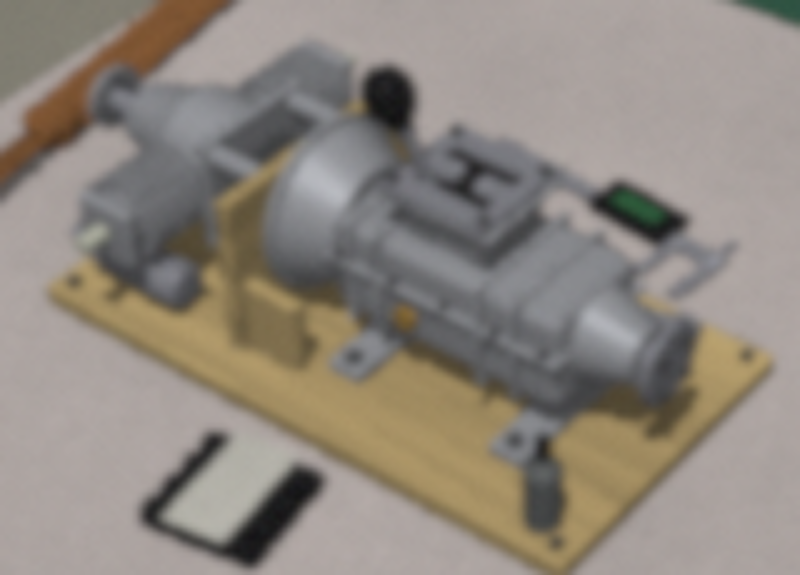

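The crops show the knob forward left, at about (287,167) in the top view, with the lever in the first slot. The H is centred near (299,182), the bottle sits at about (272,224) and the spanner on the right side of the board. Now I'll measure.

Run:
```python
from h import *
d=load("top0.npz");P=pts(d);px=d["pixels"].astype(int);Z=P[...,2]
hsv=cv2.cvtColor(d["pixels"],cv2.COLOR_RGB2HSV)
m=((hsv[...,0]>12)&(hsv[...,0]<28)&(hsv[...,1]>70)&(Z>5)&(Z<32)).astype(np.uint8)
m[:,:255]=0;m[:,345:]=0;m[:90]=0;m[245:]=0
ys,xs=np.nonzero(m)
W=np.array([ray(d,x,y,18)[:2] for x,y in zip(xs,ys)])
r=cv2.minAreaRect(W.astype(np.float32));print("board",r);print(cv2.boxPoints(r))
# plate
sub=np.zeros_like(Z,bool);sub[160:205,280:325]=1
pm=sub&(Z>172)&(Z<192)
ys,xs=np.nonzero(pm);W=np.array([ray(d,x,y,181)[:2] for x,y in zip(xs,ys)])
r=cv2.minAreaRect(W.astype(np.float32));print("plate",r,len(W));
g=px.sum(-1);hm=np.zeros_like(sub);hm[170:197,288:308]=1
hm&=(g<150)&(Z<190)
ys,xs=np.nonzero(hm);W=np.array([ray(d,x,y,181)[:2] for x,y in zip(xs,ys)]);r=cv2.minAreaRect(W.astype(np.float32));print("H",r,W.mean(0),len(W),xs.min(),xs.max(),ys.min(),ys.max())
km=sub&(Z>235)&(Z<300);km[:,270:300]|=((Z>235)&(Z<300))[:,270:300]; km[:150]=0;km[190:]=0
Q=P[km];print("knob",len(Q),Q.min(0),Q.max(0),Q.mean(0), np.percentile(Q[:,2],95))
ys,xs=np.nonzero(km);print(xs.min(),xs.max(),ys.min(),ys.max())
s=load("side0.npz");PS=pts(s);z=PS[...,2];k=np.zeros_like(sub);k[175:205,270:295]=1;k&=(s["pixels"].sum(-1)<130)&(z>225);Q=PS[k];print("knob side",len(Q),Q.min(0),Q.max(0),Q.mean(0))
```

```text
board ((669.0147705078125, 52.21593475341797), (259.1173095703125, 477.39874267578125), 88.30152893066406)
[[426.58023 -70.21086]
 [903.76917 -84.36075]
 [911.44934 174.64273]
 [434.26038 188.79262]]
plate ((603.7985229492188, 54.72849655151367), (84.34104919433594, 95.16653442382812), 89.14106750488281) 684
H ((596.6058349609375, 56.80356979370117), (51.94636535644531, 73.4636459350586), 82.72732543945312) [602.83723537  52.0973328 ] 138 288 304 173 194
knob 117 [627.11388784  67.16209697 245.37262828] [665.94507104 102.47398057 274.01132003] [644.07038435  83.84560598 263.45211061] 271.40566659411263
281 292 160 172
knob side 69 [626.16426385  81.98595763 230.38935437] [649.15088764 105.08271798 270.95962563] [637.37555768  93.72056924 255.77705828]
```

```bash
python3 -m jog '[{"tz":-0.5,"az":0.48,"hand":0},{"tz":-0.5,"az":0.48,"hand":0},{"tz":-0.5,"az":0.48,"hand":0},{"tz":-0.5,"az":0.48,"hand":0},{"tz":-0.5,"az":0.48,"hand":0}]' 20
```

```text
invalid input at $[0]: expected keys tx, ty, tz, ax, ay, az, hand
```

```bash
python3 -m jog '[{"tx":0,"ty":0,"tz":-0.5,"ax":0,"ay":0,"az":0.48,"hand":0},{"tx":0,"ty":0,"tz":-0.5,"ax":0,"ay":0,"az":0.48,"hand":0},{"tx":0,"ty":0,"tz":-0.5,"ax":0,"ay":0,"az":0.48,"hand":0},{"tx":0,"ty":0,"tz":-0.5,"ax":0,"ay":0,"az":0.48,"hand":0}]' 20
```

```text
time: 0.43
tool_pos: [204.6, -564.4, 482.7]
tcp_rot: [179.7, -0.1, -2.1]
ft_force: [0.0, -0.4, 0.1]
finger_gap: 38.7
```

```bash
python3 -m jog '[{"tx":0.72,"ty":-1,"tz":0,"ax":0,"ay":0,"az":0,"hand":0},{"tx":0.72,"ty":-1,"tz":0,"ax":0,"ay":0,"az":0,"hand":0},{"tx":0.72,"ty":-1,"tz":0,"ax":0,"ay":0,"az":0,"hand":0},{"tx":0.72,"ty":-1,"tz":0,"ax":0,"ay":0,"az":0,"hand":0},{"tx":0.72,"ty":-1,"tz":0,"ax":0,"ay":0,"az":0,"hand":0}]'
python3 -m jog '[{"tx":0.72,"ty":-1,"tz":0,"ax":0,"ay":0,"az":0,"hand":0},{"tx":0.72,"ty":-1,"tz":0,"ax":0,"ay":0,"az":0,"hand":0},{"tx":0.72,"ty":-1,"tz":0,"ax":0,"ay":0,"az":0,"hand":0},{"tx":0.72,"ty":-1,"tz":0,"ax":0,"ay":0,"az":0,"hand":0},{"tx":0.72,"ty":-1,"tz":0,"ax":0,"ay":0,"az":0,"hand":0}]'
python3 -m jog '[{"tx":0.72,"ty":-1,"tz":0,"ax":0,"ay":0,"az":0,"hand":0},{"tx":0.72,"ty":-1,"tz":0,"ax":0,"ay":0,"az":0,"hand":0},{"tx":0.72,"ty":-1,"tz":0,"ax":0,"ay":0,"az":0,"hand":0},{"tx":0.72,"ty":-1,"tz":0,"ax":0,"ay":0,"az":0,"hand":0},{"tx":0.72,"ty":-1,"tz":0,"ax":0,"ay":0,"az":0,"hand":0}]'
```

```text
time: 0.85
tool_pos: [318.9, -413.8, 478.1]
tcp_rot: [-179.8, 0.0, -1.3]
ft_force: [0.1, 0.1, -0.3]
finger_gap: -0.3
time: 1.27
tool_pos: [431.0, -266.8, 478.1]
tcp_rot: [-179.8, 0.1, -1.3]
ft_force: [-0.2, -0.6, 0.1]
finger_gap: 0.4
time: 1.68
tool_pos: [543.2, -119.7, 477.7]
tcp_rot: [-179.9, 0.1, -1.3]
ft_force: [0.4, 0.7, 0.5]
finger_gap: -0.0
```

Run:
```python
from bench import *
s=sense();print(s["time"],s["tool_pos"],s["tcp_rot"],s["joint_pos"])
```

```text
1.6833 [ 543.17648877 -119.734375    477.68074789] [-1.79863348e+02  1.21021191e-01 -1.26182039e+00] [-17.74611142  -0.33851627  85.85117299   0.09701359  94.64215891
  73.52357419]
```

```bash
python3 -m jog '[{"tx":0.6,"ty":-0.68,"tz":0,"ax":0,"ay":0,"az":0,"hand":0},{"tx":0.6,"ty":-0.68,"tz":0,"ax":0,"ay":0,"az":0,"hand":0},{"tx":0.6,"ty":-0.68,"tz":0,"ax":0,"ay":0,"az":0,"hand":0},{"tx":0.6,"ty":-0.68,"tz":0,"ax":0,"ay":0,"az":0,"hand":0}]'
python3 -m jog '[{"tx":0.42,"ty":-0.68,"tz":0,"ax":0,"ay":0,"az":0,"hand":0},{"tx":0.42,"ty":-0.68,"tz":0,"ax":0,"ay":0,"az":0,"hand":0},{"tx":0.42,"ty":-0.68,"tz":0,"ax":0,"ay":0,"az":0,"hand":0},{"tx":0.42,"ty":-0.68,"tz":0,"ax":0,"ay":0,"az":0,"hand":0}]'
python3 - <<'E'
from bench import *
from h import *
s=sense();print(s["time"],s["tool_pos"],s["tcp_rot"])
for n in("side","top"):
    d=snapshot(n);np.savez(f"{n}1.npz",**d)
t=load("top1.npz")["pixels"][80:240,230:390,::-1];s=load("side1.npz")["pixels"][100:260,205:365,::-1]
cv2.imwrite("pics/b1.png",cv2.resize(np.hstack([t,s]),None,fx=2.5,fy=2.5,interpolation=cv2.INTER_CUBIC))
E
```

```text
time: 2.02
tool_pos: [636.6, -19.9, 476.5]
tcp_rot: [-179.9, 0.2, -1.2]
ft_force: [0.4, -0.4, -0.3]
finger_gap: -0.0
time: 2.35
tool_pos: [702.1, 81.6, 474.7]
tcp_rot: [-179.9, 0.3, -1.2]
ft_force: [0.8, 0.4, -0.3]
finger_gap: -0.0
2.35 [702.14429901  81.55206201 474.72279522] [-179.88435144    0.32852377   -1.15746576]
```

View pics/b1.png

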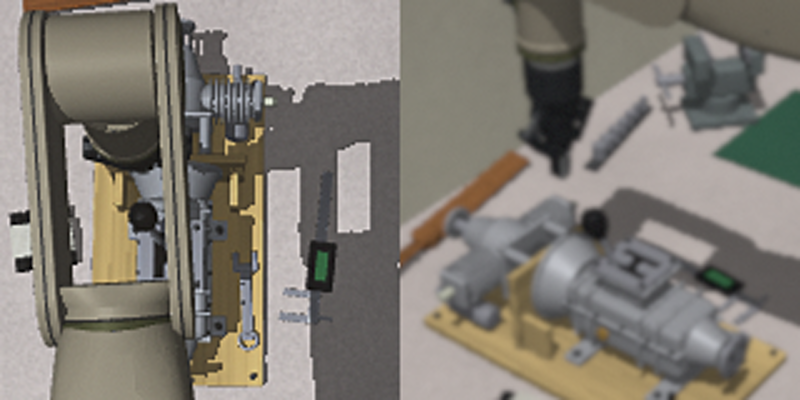

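```bash
python3 -m jog '[{"tx":0,"ty":0,"tz":0.39,"ax":0,"ay":0,"az":0,"hand":0},{"tx":0,"ty":0,"tz":0.39,"ax":0,"ay":0,"az":0,"hand":0},{"tx":0,"ty":0,"tz":0.39,"ax":0,"ay":0,"az":0,"hand":0}]'
python3 - <<'E'
from bench import *
from h import *
s=sense();print(s["time"],s["tool_pos"],s["tcp_rot"])
for n in("side","top"):
    d=snapshot(n);np.savez(f"{n}2.npz",**d)
t=load("top2.npz")["pixels"][120:200,260:340,::-1];s=load("side2.npz")["pixels"][140:220,245:325,::-1]
cv2.imwrite("pics/b2.png",cv2.resize(np.hstack([t,s]),None,fx=5,fy=5,interpolation=cv2.INTER_CUBIC))
E
```

```text
time: 2.7
tool_pos: [698.9, 74.3, 414.2]
tcp_rot: [179.9, 0.6, -1.6]
ft_force: [-0.8, -0.6, -1.4]
finger_gap: -0.4
2.7 [698.85055894  74.34287798 414.2340092 ] [179.93619718   0.58765504  -1.63007821]
```

View pics/b2.png

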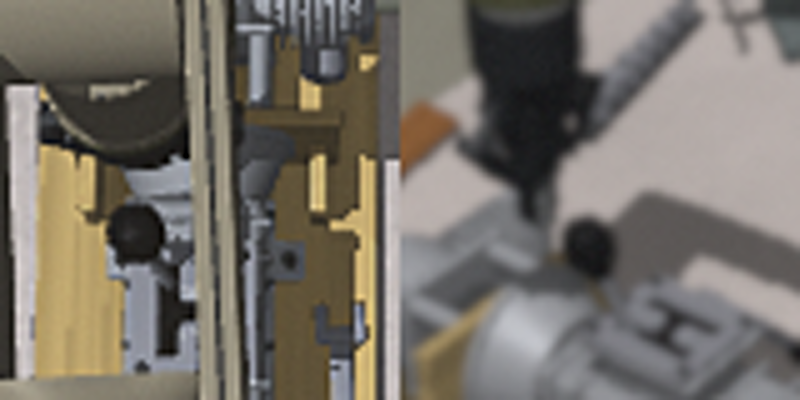

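```bash
python3 -m jog '[{"tx":-0.06,"ty":-0.05,"tz":0,"ax":0,"ay":0,"az":0,"hand":0},{"tx":-0.1,"ty":-0.05,"tz":0,"ax":0,"ay":0,"az":0,"hand":0},{"tx":-0.1,"ty":-0.05,"tz":0,"ax":0,"ay":0,"az":0,"hand":0}]'
python3 -m jog '[{"tx":-0.04,"ty":0,"tz":0,"ax":0,"ay":0,"az":0,"hand":0},{"tx":-0.08,"ty":0,"tz":0,"ax":0,"ay":0,"az":0,"hand":0},{"tx":-0.12,"ty":0,"tz":0,"ax":0,"ay":0,"az":0,"hand":0},{"tx":-0.12,"ty":0,"tz":0,"ax":0,"ay":0,"az":0,"hand":0}]'
python3 - <<'E'
from bench import *
from h import *
s=sense();print(s["time"],s["tool_pos"],s["ft_force"])
for n in("side","top"):
    d=snapshot(n);np.savez(f"{n}3.npz",**d)
t=load("top3.npz")["pixels"][120:200,260:340,::-1];s=load("side3.npz")["pixels"][140:220,245:325,::-1]
cv2.imwrite("pics/b3.png",cv2.resize(np.hstack([t,s]),None,fx=5,fy=5,interpolation=cv2.INTER_CUBIC))
E
```

```text
time: 3.05
tool_pos: [685.2, 83.5, 424.2]
tcp_rot: [-180.0, -0.2, -1.6]
ft_force: [0.5, -0.1, -0.2]
finger_gap: -0.3
time: 3.38
tool_pos: [667.1, 84.0, 422.2]
tcp_rot: [-180.0, -0.1, -1.7]
ft_force: [2.7, -0.4, 1.5]
finger_gap: -0.6
3.3833 [667.07259546  84.0387808  422.23487596] [ 2.68793759 -0.44165554  1.54842134]
```

View pics/b3.png

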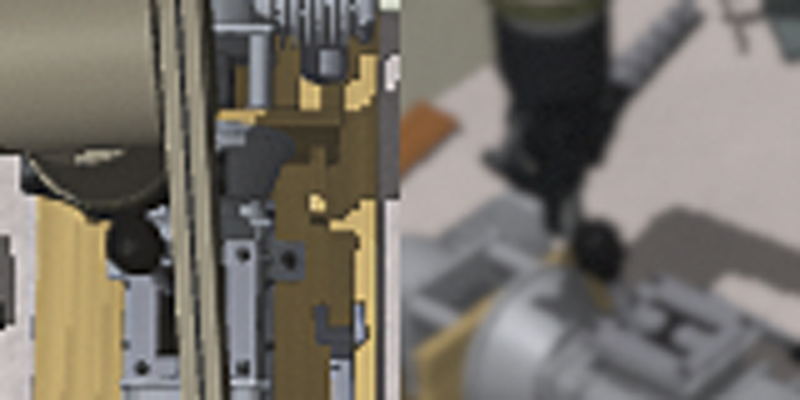

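```bash
python3 -m jog '[{"tx":-0.04,"ty":0,"tz":0.03,"ax":0,"ay":0,"az":0,"hand":0},{"tx":-0.08,"ty":0,"tz":0.03,"ax":0,"ay":0,"az":0,"hand":0},{"tx":-0.12,"ty":0,"tz":0.03,"ax":0,"ay":0,"az":0,"hand":0},{"tx":-0.12,"ty":0,"tz":0.03,"ax":0,"ay":0,"az":0,"hand":0}]'
cat > look.py <<'E'
import sys
from bench import *
from h import *
n=sys.argv[1]
s=sense();O=np.array([604,54]);a=np.radians(-1.7);F=np.array([[np.cos(a),np.sin(a)],[-np.sin(a),np.cos(a)]])
print(s["time"],"tcp",s["tool_pos"],"local",F@(s["tool_pos"][:2]-O),"f",s["ft_force"])
D={}
for c in("side","top"):
    D[c]=snapshot(c);np.savez(f"{c}{n}.npz",**D[c])
for c in D:
    P=pts(D[c]);L=(P[...,:2]-O)@F.T;z=P[...,2]
    m=(D[c]["pixels"].sum(-1)<140)&(z>236)&(z<285)&(abs(L[...,0])<75)&(abs(L[...,1])<58)
    k,lab,st,ce=cv2.connectedComponentsWithStats(m.astype(np.uint8))
    if k>1:
        i=1+np.argmax(st[1:,4]);q=lab==i
        print(c,"knob local min",L[q].min(0).round(1),"max",L[q].max(0).round(1),"mean",L[q].mean(0).round(1),"ztop",np.percentile(z[q],95).round(1),st[i])
t=D["top"]["pixels"][120:220,250:350,::-1];s=D["side"]["pixels"][140:240,235:335,::-1]
cv2.imwrite(f"pics/b{n}.png",cv2.resize(np.hstack([t,s]),None,fx=4,fy=4,interpolation=cv2.INTER_CUBIC))
E
python3 look.py 4
```

```text
time: 3.82
tool_pos: [648.9, 84.8, 416.6]
tcp_rot: [180.0, 0.1, -1.7]
ft_force: [1.3, -0.4, -1.3]
finger_gap: 0.1
3.8167 tcp [648.86005834  84.76718027 416.60168718] local [43.92756696 32.08446784] f [ 1.26020127 -0.44711331 -1.25354805]
side knob local min [-5.8 29.5] max [47.9 54.7] mean [13.5 42.2] ztop 274.4 [279 183  14  14 103]
top knob local min [-2.3 13.9] max [29.6 48.1] mean [11.8 30.2] ztop 276.8 [281 169  12  11  92]
```

View pics/b4.png

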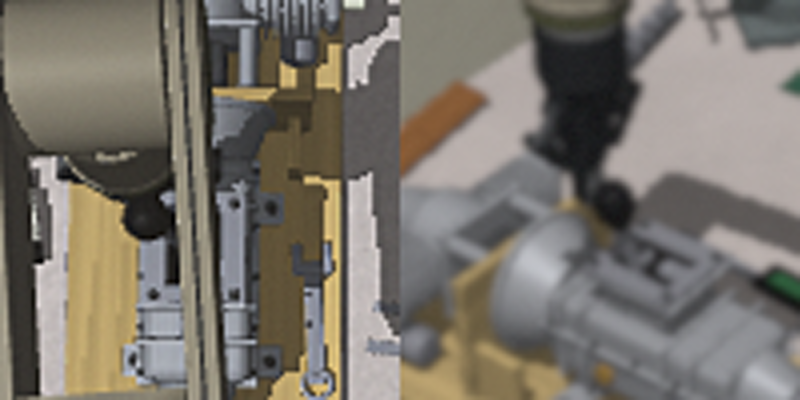

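```bash
python3 -m jog '[{"tx":-0.04,"ty":0,"tz":0,"ax":0,"ay":0,"az":0,"hand":0},{"tx":-0.08,"ty":0,"tz":0,"ax":0,"ay":0,"az":0,"hand":0},{"tx":-0.08,"ty":0,"tz":0,"ax":0,"ay":0,"az":0,"hand":0},{"tx":-0.08,"ty":0,"tz":0,"ax":0,"ay":0,"az":0,"hand":0}]'
python3 look.py 5
```

```text
time: 4.25
tool_pos: [637.3, 85.1, 416.8]
tcp_rot: [180.0, 0.0, -1.7]
ft_force: [2.4, 0.2, 0.6]
finger_gap: 0.3
4.25 tcp [637.29639044  85.09758662 416.8151477 ] local [32.35918677 32.07167817] f [2.3879214  0.1758022  0.56997175]
side knob local min [-15.1  28.2] max [33.9 52.2] mean [ 3.1 41.9] ztop 276.4 [282 184  14  14 103]
top knob local min [-12.   13.8] max [16.2 47.7] mean [ 0.3 30.3] ztop 277.5 [281 173  12  10  84]
```

View pics/b5.png

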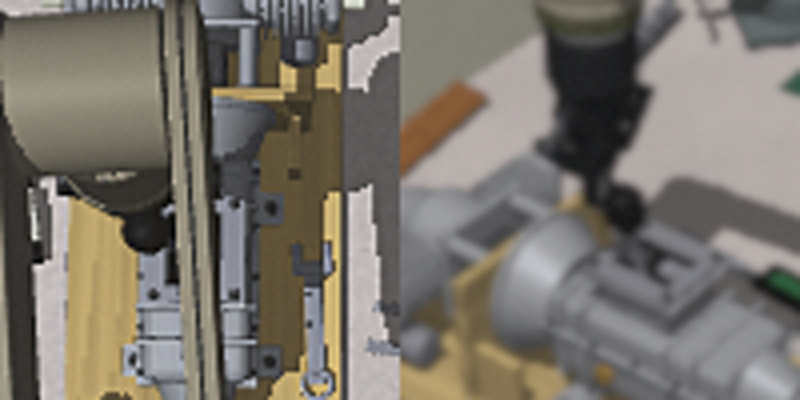

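```bash
python3 -m jog '[{"tx":-0.02,"ty":0,"tz":0,"ax":0,"ay":0,"az":0,"hand":0},{"tx":-0.02,"ty":0,"tz":0,"ax":0,"ay":0,"az":0,"hand":0},{"tx":-0.02,"ty":0,"tz":0,"ax":0,"ay":0,"az":0,"hand":0}]'
python3 -m jog '[{"tx":0.13,"ty":0,"tz":0,"ax":0,"ay":0,"az":0,"hand":0},{"tx":0.27,"ty":0,"tz":0,"ax":0,"ay":0,"az":0,"hand":0},{"tx":0.27,"ty":-0.2,"tz":0,"ax":0,"ay":0,"az":0,"hand":0},{"tx":0.27,"ty":-0.4,"tz":0,"ax":0,"ay":0,"az":0,"hand":0},{"tx":0.27,"ty":-0.4,"tz":0,"ax":0,"ay":0,"az":0,"hand":0}]'
python3 look.py 6
```

```text
time: 4.6
tool_pos: [634.6, 85.1, 416.7]
tcp_rot: [180.0, -0.0, -1.7]
ft_force: [2.3, -0.6, 0.5]
finger_gap: 0.2
time: 5.02
tool_pos: [676.5, 148.5, 415.8]
tcp_rot: [-179.9, 0.1, -1.5]
ft_force: [-0.1, 0.3, 0.9]
finger_gap: 0.1
5.0167 tcp [676.5128073  148.48759377 415.77195015] local [69.6777995  96.59718866] f [-0.12721822  0.29100763  0.9336798 ]
side knob local min [-17.3  28.2] max [13.  53.4] mean [-5.2 42.1] ztop 273.1 [286 188  11  11  83]
top knob local min [-15.4  14.2] max [17.  41.1] mean [ 0.3 28.2] ztop 277.8 [283 173  10  11  82]
```

View pics/b6.png

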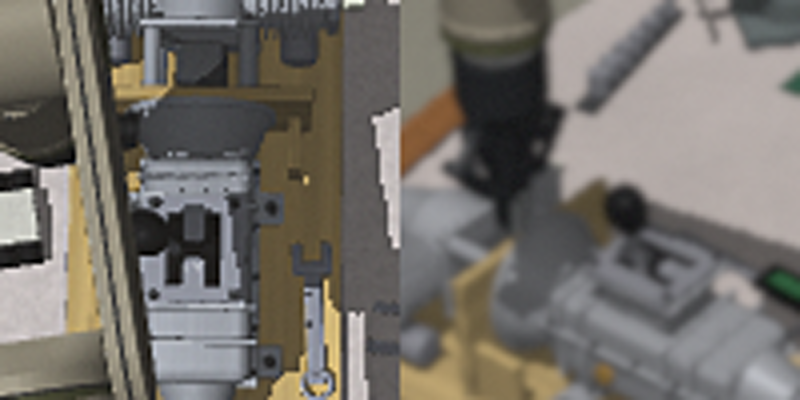

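```bash
python3 -m jog '[{"tx":-0.23,"ty":0,"tz":0,"ax":0,"ay":0,"az":0,"hand":0},{"tx":-0.46,"ty":0,"tz":0,"ax":0,"ay":0,"az":0,"hand":0},{"tx":-0.46,"ty":0,"tz":0,"ax":0,"ay":0,"az":0,"hand":0},{"tx":-0.46,"ty":0,"tz":0,"ax":0,"ay":0,"az":0,"hand":0}]'
python3 look.py 7
```

```text
time: 5.45
tool_pos: [606.2, 145.1, 415.7]
tcp_rot: [180.0, 0.1, -1.7]
ft_force: [0.9, -0.1, 0.7]
finger_gap: -0.2
5.45 tcp [606.1757476  145.11194388 415.73024743] local [-0.5281592  91.13638814] f [ 0.88216962 -0.12018451  0.68858199]
side knob local min [-17.9  30.1] max [ 9.7 53.2] mean [-5.8 42.3] ztop 274.3 [286 187  10  12  72]
top knob local min [-15.2  13.9] max [20.6 47.9] mean [-0.1 27.9] ztop 277.4 [281 172  12  12  85]
```

View pics/b7.png

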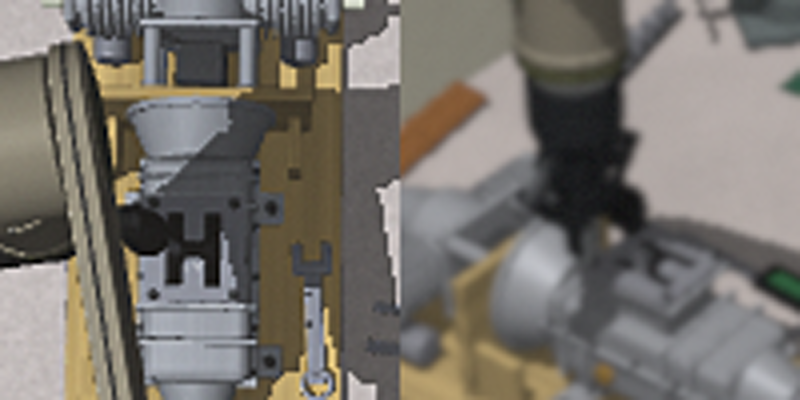

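Both views show the knob still in neutral on the left, near (286,177) in the top view, with the fingers to its left. Next I'll push it right, gently.

```bash
python3 -m jog '[{"tx":0,"ty":0.06,"tz":0,"ax":0,"ay":0,"az":0,"hand":0},{"tx":0,"ty":0.12,"tz":0,"ax":0,"ay":0,"az":0,"hand":0},{"tx":0,"ty":0.18,"tz":0,"ax":0,"ay":0,"az":0,"hand":0},{"tx":0,"ty":0.22,"tz":0,"ax":0,"ay":0,"az":0,"hand":0}]'
python3 -m jog '[{"tx":0,"ty":0.03,"tz":0,"ax":0,"ay":0,"az":0,"hand":0},{"tx":0,"ty":0.06,"tz":0,"ax":0,"ay":0,"az":0,"hand":0},{"tx":0,"ty":0.09,"tz":0,"ax":0,"ay":0,"az":0,"hand":0},{"tx":0,"ty":0.09,"tz":0,"ax":0,"ay":0,"az":0,"hand":0}]'
python3 look.py 8
```

```text
time: 5.88
tool_pos: [607.5, 111.6, 417.1]
tcp_rot: [-180.0, -0.1, -1.7]
ft_force: [-0.0, 3.3, 2.7]
finger_gap: 0.3
time: 6.22
tool_pos: [606.6, 98.7, 416.8]
tcp_rot: [180.0, -0.0, -1.7]
ft_force: [1.0, 2.2, 0.9]
finger_gap: -0.1
6.2167 tcp [606.63089925  98.69295636 416.80325308] local [ 1.30386914 44.7513341 ] f [1.03621675 2.23433111 0.8636524 ]
side knob local min [-17.6   6.8] max [ 5.6 45.4] mean [-8.8 23.5] ztop 280.9 [291 183   8  13  54]
```

View pics/b8.png

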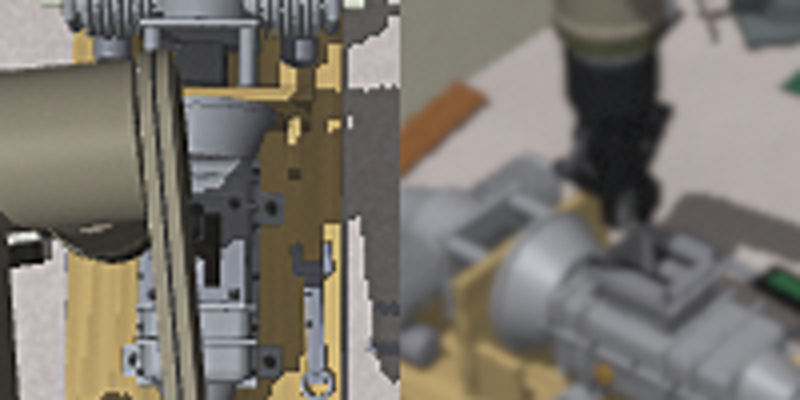

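```bash
python3 -m jog '[{"tx":0,"ty":0.03,"tz":0,"ax":0,"ay":0,"az":0,"hand":0},{"tx":0,"ty":0.06,"tz":0,"ax":0,"ay":0,"az":0,"hand":0},{"tx":0,"ty":0.09,"tz":0,"ax":0,"ay":0,"az":0,"hand":0},{"tx":0,"ty":0.09,"tz":0,"ax":0,"ay":0,"az":0,"hand":0}]'
python3 -m jog '[{"tx":0,"ty":0.03,"tz":0,"ax":0,"ay":0,"az":0,"hand":0},{"tx":0,"ty":0.06,"tz":0,"ax":0,"ay":0,"az":0,"hand":0},{"tx":0,"ty":0.08,"tz":0,"ax":0,"ay":0,"az":0,"hand":0},{"tx":0,"ty":0.08,"tz":0,"ax":0,"ay":0,"az":0,"hand":0}]'
python3 look.py 9
```

```text
time: 6.65
tool_pos: [606.2, 85.2, 416.7]
tcp_rot: [180.0, 0.0, -1.7]
ft_force: [-0.7, 1.7, 1.1]
finger_gap: -0.2
time: 6.98
tool_pos: [605.8, 73.2, 416.7]
tcp_rot: [180.0, -0.0, -1.7]
ft_force: [-0.3, 2.6, 1.1]
finger_gap: 0.3
6.9833 tcp [605.81592375  73.24386953 416.74837784] local [ 1.24423116 19.28927117] f [-0.34528654  2.58143519  1.13026625]
side knob local min [-17.4 -14.4] max [ 0.9 14.4] mean [-9.  -0.6] ztop 280.8 [297 180   7  12  48]
top knob local min [-13.4  -3.4] max [-11.4   0.2] mean [-12.3  -1.9] ztop 269.9 [296 182   2   2   3]
```

View pics/b9.png

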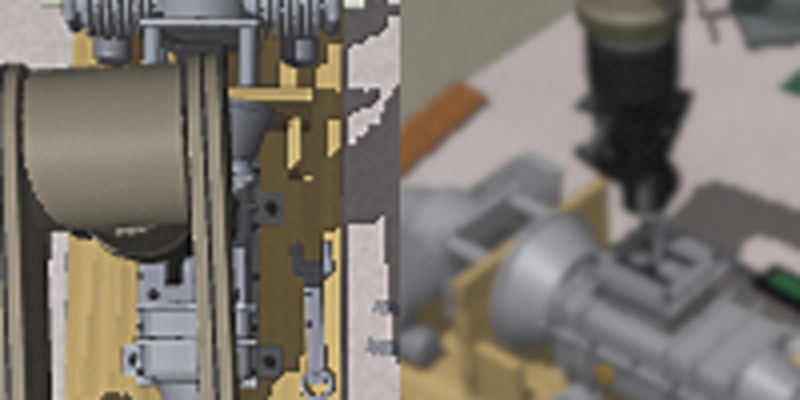

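```bash
python3 -m jog '[{"tx":0,"ty":0.03,"tz":0,"ax":0,"ay":0,"az":0,"hand":0},{"tx":0,"ty":0.06,"tz":0,"ax":0,"ay":0,"az":0,"hand":0},{"tx":0,"ty":0.07,"tz":0,"ax":0,"ay":0,"az":0,"hand":0},{"tx":0,"ty":0.07,"tz":0,"ax":0,"ay":0,"az":0,"hand":0}]'
python3 -m jog '[{"tx":0,"ty":0.02,"tz":0,"ax":0,"ay":0,"az":0,"hand":0},{"tx":0,"ty":0.03,"tz":0,"ax":0,"ay":0,"az":0,"hand":0},{"tx":0,"ty":0.03,"tz":0,"ax":0,"ay":0,"az":0,"hand":0}]'
python3 look.py 10
```

```text
time: 7.42
tool_pos: [605.5, 63.0, 416.6]
tcp_rot: [180.0, 0.0, -1.7]
ft_force: [-0.8, 1.4, 1.3]
finger_gap: 0.0
time: 7.67
tool_pos: [605.4, 58.6, 416.5]
tcp_rot: [180.0, 0.0, -1.7]
ft_force: [0.2, 2.5, 0.3]
finger_gap: -0.2
7.6667 tcp [605.35405046  58.6481774  416.51778867] local [1.21556053 4.68630114] f [0.19771709 2.47972007 0.31401933]
side knob local min [-15.6 -32.4] max [-0.2 -2.1] mean [ -8.3 -16.6] ztop 280.8 [300 178   6  12  46]
top knob local min [-14.5 -22.3] max [-11.6 -15.8] mean [-12.6 -19.5] ztop 270.0 [301 182   3   2   5]
```

View pics/b10.png

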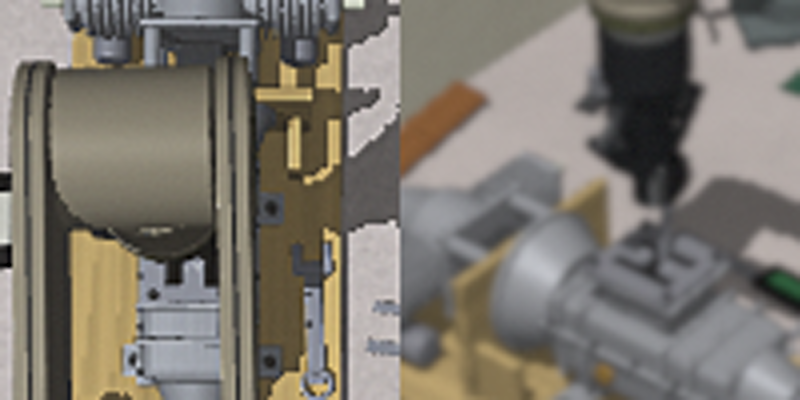

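```bash
for i in 1; do python3 -m jog '[{"tx":0,"ty":0.015,"tz":0,"ax":0,"ay":0,"az":0,"hand":0},{"tx":0,"ty":0.015,"tz":0,"ax":0,"ay":0,"az":0,"hand":0}]'; done
python3 -m jog '[{"tx":0,"ty":0.015,"tz":0,"ax":0,"ay":0,"az":0,"hand":0},{"tx":0,"ty":0.015,"tz":0,"ax":0,"ay":0,"az":0,"hand":0}]'
```

```text
time: 7.93
tool_pos: [605.3, 56.5, 416.5]
tcp_rot: [180.0, 0.0, -1.7]
ft_force: [-0.6, 2.7, -0.8]
finger_gap: -0.1
time: 8.1
tool_pos: [605.2, 54.2, 416.5]
tcp_rot: [180.0, 0.0, -1.7]
ft_force: [0.5, 2.9, -1.1]
finger_gap: -0.2
```

```bash
python3 -m jog '[{"tx":0,"ty":0.01,"tz":0,"ax":0,"ay":0,"az":0,"hand":0},{"tx":0,"ty":0.01,"tz":0,"ax":0,"ay":0,"az":0,"hand":0}]'
python3 -m jog '[{"tx":0,"ty":0.01,"tz":0,"ax":0,"ay":0,"az":0,"hand":0},{"tx":0,"ty":0.01,"tz":0,"ax":0,"ay":0,"az":0,"hand":0}]'
```

```text
time: 8.27
tool_pos: [605.2, 52.8, 416.7]
tcp_rot: [180.0, 0.0, -1.7]
ft_force: [0.2, 1.9, -1.0]
finger_gap: 0.3
time: 8.43
tool_pos: [605.1, 51.3, 416.7]
tcp_rot: [180.0, 0.0, -1.7]
ft_force: [-0.2, 1.7, -0.9]
finger_gap: 0.1
```

```bash
python3 -m jog '[{"tx":0,"ty":-0.2,"tz":0,"ax":0,"ay":0,"az":0,"hand":0},{"tx":0,"ty":-0.4,"tz":0,"ax":0,"ay":0,"az":0,"hand":0},{"tx":-0.2,"ty":-0.4,"tz":0,"ax":0,"ay":0,"az":0,"hand":0},{"tx":-0.4,"ty":-0.4,"tz":0,"ax":0,"ay":0,"az":0,"hand":0},{"tx":-0.4,"ty":-0.4,"tz":0,"ax":0,"ay":0,"az":0,"hand":0}]'
python3 look.py 11
```

```text
time: 8.85
tool_pos: [543.3, 113.8, 414.6]
tcp_rot: [179.9, 0.3, -1.6]
ft_force: [0.5, 0.1, 0.3]
finger_gap: -0.2
8.85 tcp [543.29652403 113.78131753 414.58592462] local [-62.4502451   57.95416125] f [0.4530327  0.11683484 0.34343595]
top knob local min [-14.5 -50.1] max [ 17.4 -15.2] mean [  0.9 -33.2] ztop 277.9 [301 173  12  11 106]
```

View pics/b11.png

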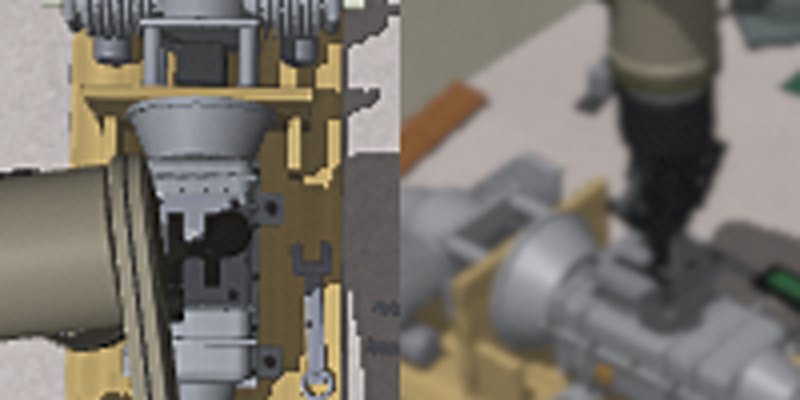

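```bash
python3 -m jog '[{"tx":0,"ty":0.2,"tz":0,"ax":0,"ay":0,"az":0,"hand":0},{"tx":0,"ty":0.4,"tz":0,"ax":0,"ay":0,"az":0,"hand":0},{"tx":0,"ty":0.6,"tz":0,"ax":0,"ay":0,"az":0,"hand":0},{"tx":0,"ty":0.6,"tz":0,"ax":0,"ay":0,"az":0,"hand":0},{"tx":0,"ty":0.6,"tz":0,"ax":0,"ay":0,"az":0,"hand":0}]'
python3 look.py 12
```

```text
time: 9.37
tool_pos: [545.1, 21.3, 417.5]
tcp_rot: [180.0, -0.1, -1.9]
ft_force: [-0.1, 0.0, 0.1]
finger_gap: 0.1
9.3667 tcp [545.07047802  21.30034821 417.45946088] local [-57.93350889 -34.43347695] f [-0.07959975  0.03306122  0.05100256]
side knob local min [-15.4 -38.7] max [  7.8 -13.6] mean [ -5.6 -23. ] ztop 275.3 [300 178   9  12  68]
```

View pics/b12.png

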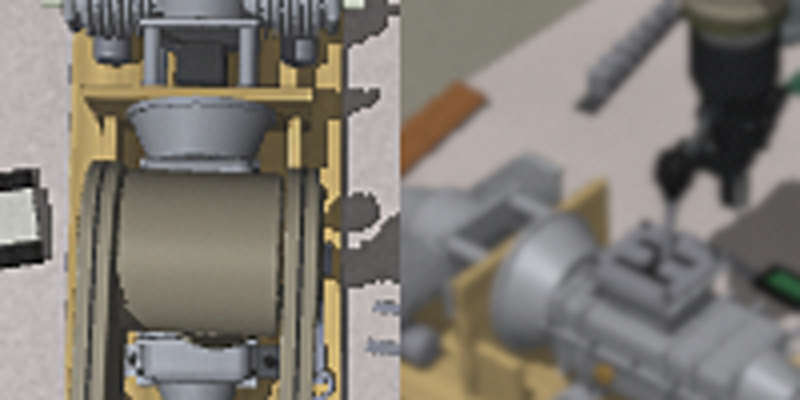

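The side view shows the fingers behind the knob, at about (672,175) in the enlargement, with a clear gap. Now I'll push forward.

```bash
python3 -m jog '[{"tx":0.08,"ty":0,"tz":0,"ax":0,"ay":0,"az":0,"hand":0},{"tx":0.14,"ty":0,"tz":0,"ax":0,"ay":0,"az":0,"hand":0},{"tx":0.18,"ty":0,"tz":0,"ax":0,"ay":0,"az":0,"hand":0},{"tx":0.2,"ty":0,"tz":0,"ax":0,"ay":0,"az":0,"hand":0}]'
python3 -m jog '[{"tx":0.03,"ty":0,"tz":0,"ax":0,"ay":0,"az":0,"hand":0},{"tx":0.06,"ty":0,"tz":0,"ax":0,"ay":0,"az":0,"hand":0},{"tx":0.09,"ty":0,"tz":0,"ax":0,"ay":0,"az":0,"hand":0},{"tx":0.09,"ty":0,"tz":0,"ax":0,"ay":0,"az":0,"hand":0}]'
python3 -m jog '[{"tx":0.03,"ty":0,"tz":0,"ax":0,"ay":0,"az":0,"hand":0},{"tx":0.06,"ty":0,"tz":0,"ax":0,"ay":0,"az":0,"hand":0},{"tx":0.08,"ty":0,"tz":0,"ax":0,"ay":0,"az":0,"hand":0},{"tx":0.08,"ty":0,"tz":0,"ax":0,"ay":0,"az":0,"hand":0}]'
python3 look.py 13
```

```text
time: 9.8
tool_pos: [575.2, 23.0, 416.6]
tcp_rot: [-180.0, 0.0, -1.6]
ft_force: [0.2, 0.3, -0.3]
finger_gap: -0.1
time: 10.13
tool_pos: [588.2, 22.1, 416.6]
tcp_rot: [-180.0, 0.0, -1.7]
ft_force: [-1.9, 0.3, 1.0]
finger_gap: 0.1
time: 10.47
tool_pos: [600.2, 21.6, 416.5]
tcp_rot: [-180.0, 0.0, -1.7]
ft_force: [-1.8, -0.0, -0.2]
finger_gap: -0.0
10.4667 tcp [600.21195858  21.6354711  416.48481226] local [ -2.82624014 -32.46266094] f [-1.80434563 -0.00544963 -0.23611779]
side knob local min [-14.3 -30.3] max [27.5 -9.8] mean [ 10.3 -20.8] ztop 275.0 [295 178  11  10  74]
```

View pics/b13.png

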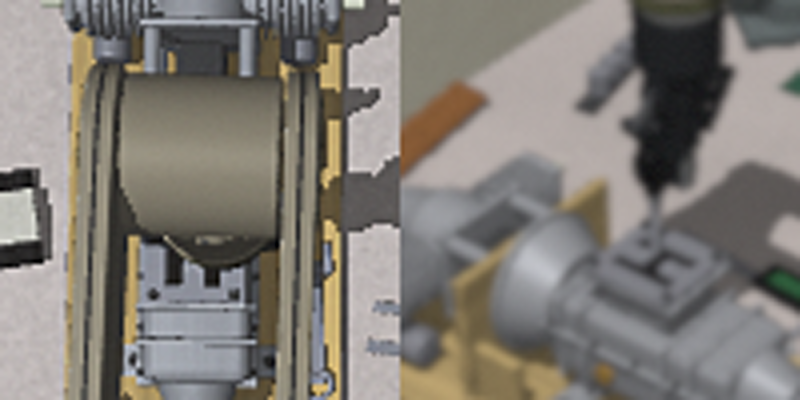

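```bash
python3 -m jog '[{"tx":0.03,"ty":0,"tz":0,"ax":0,"ay":0,"az":0,"hand":0},{"tx":0.06,"ty":0,"tz":0,"ax":0,"ay":0,"az":0,"hand":0},{"tx":0.07,"ty":0,"tz":0,"ax":0,"ay":0,"az":0,"hand":0},{"tx":0.07,"ty":0,"tz":0,"ax":0,"ay":0,"az":0,"hand":0}]'
python3 -m jog '[{"tx":0.02,"ty":0,"tz":0,"ax":0,"ay":0,"az":0,"hand":0},{"tx":0.03,"ty":0,"tz":0,"ax":0,"ay":0,"az":0,"hand":0},{"tx":0.03,"ty":0,"tz":0,"ax":0,"ay":0,"az":0,"hand":0}]'
python3 look.py 14
```

```text
time: 10.9
tool_pos: [610.6, 21.3, 416.5]
tcp_rot: [180.0, 0.0, -1.7]
ft_force: [-1.8, -0.5, -0.3]
finger_gap: 0.0
time: 11.15
tool_pos: [615.0, 21.1, 416.6]
tcp_rot: [180.0, -0.0, -1.7]
ft_force: [-1.6, 0.6, -0.4]
finger_gap: 0.1
11.15 tcp [615.0291176   21.13622967 416.62606464] local [ 11.99920788 -32.52211318] f [-1.59615792  0.63052484 -0.43122255]
side knob local min [  3.2 -30.7] max [ 44.6 -11.9] mean [ 26.7 -20.6] ztop 272.5 [291 176  11  11  75]
```

View pics/b14.png

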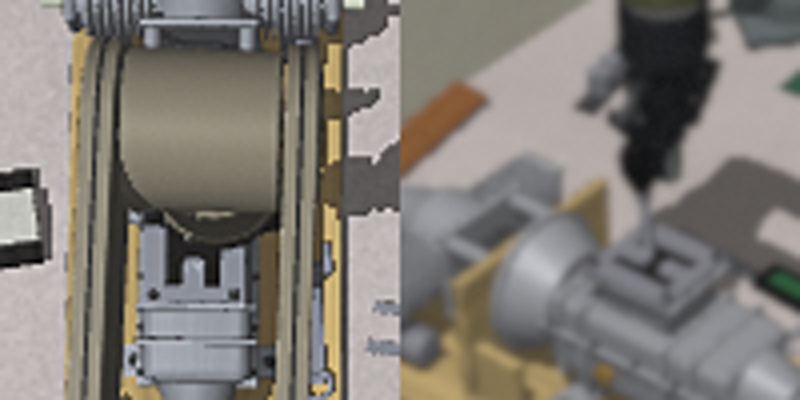

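```bash
python3 -m jog '[{"tx":0.02,"ty":0,"tz":0,"ax":0,"ay":0,"az":0,"hand":0},{"tx":0.03,"ty":0,"tz":0,"ax":0,"ay":0,"az":0,"hand":0},{"tx":0.03,"ty":0,"tz":0,"ax":0,"ay":0,"az":0,"hand":0}]'
python3 -m jog '[{"tx":0.015,"ty":0,"tz":0,"ax":0,"ay":0,"az":0,"hand":0},{"tx":0.015,"ty":0,"tz":0,"ax":0,"ay":0,"az":0,"hand":0}]'
python3 -m jog '[{"tx":0.01,"ty":0,"tz":0,"ax":0,"ay":0,"az":0,"hand":0},{"tx":0.01,"ty":0,"tz":0,"ax":0,"ay":0,"az":0,"hand":0}]'
```

```text
time: 11.5
tool_pos: [619.5, 21.0, 416.7]
tcp_rot: [180.0, -0.0, -1.7]
ft_force: [-2.0, 0.6, 1.5]
finger_gap: 0.1
time: 11.67
tool_pos: [621.8, 21.0, 416.7]
tcp_rot: [180.0, -0.0, -1.7]
ft_force: [-2.2, -0.8, 0.0]
finger_gap: -0.2
time: 11.83
tool_pos: [623.0, 21.0, 416.5]
tcp_rot: [-180.0, 0.1, -1.7]
ft_force: [-4.0, -1.2, 0.2]
finger_gap: -0.1
```

```bash
python3 -m jog '[{"tx":0.01,"ty":0,"tz":0,"ax":0,"ay":0,"az":0,"hand":0},{"tx":0.01,"ty":0,"tz":0,"ax":0,"ay":0,"az":0,"hand":0}]'
```

```text
time: 12.0
tool_pos: [624.1, 21.0, 416.4]
tcp_rot: [180.0, 0.1, -1.7]
ft_force: [-7.6, 1.0, 1.4]
finger_gap: -0.1
```

```bash
python3 look.py 15
```

```text
12.0 tcp [624.0823553   20.96419157 416.3827871 ] local [ 21.05356462 -32.4255    ] f [-7.60740085  0.96423557  1.37608113]
side knob local min [ 10.1 -33. ] max [ 52.7 -11.9] mean [ 34.8 -21.1] ztop 276.9 [289 176  12  11  78]
```

View pics/b15.png

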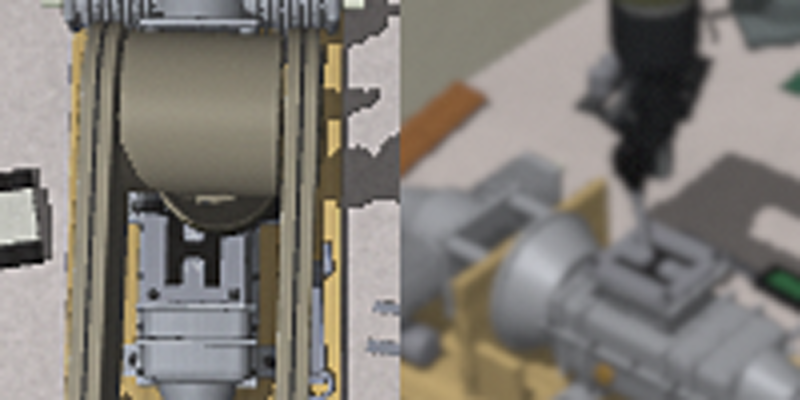

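```bash
python3 -m jog '[{"tx":0.01,"ty":0,"tz":0,"ax":0,"ay":0,"az":0,"hand":0},{"tx":0.01,"ty":0,"tz":0,"ax":0,"ay":0,"az":0,"hand":0}]'
python3 -m jog '[{"tx":-0.03,"ty":0,"tz":0,"ax":0,"ay":0,"az":0,"hand":0},{"tx":-0.2,"ty":0,"tz":0,"ax":0,"ay":0,"az":0,"hand":0},{"tx":-0.4,"ty":0,"tz":0,"ax":0,"ay":0,"az":0,"hand":0},{"tx":-0.5,"ty":0,"tz":-0.1,"ax":0,"ay":0,"az":0,"hand":0},{"tx":-0.5,"ty":0,"tz":-0.2,"ax":0,"ay":0,"az":0,"hand":0}]'
python3 -m jog '[{"tx":-0.2,"ty":-0.2,"tz":-0.2,"ax":0,"ay":0,"az":0,"hand":0},{"tx":-0.4,"ty":-0.4,"tz":-0.2,"ax":0,"ay":0,"az":0,"hand":0},{"tx":-0.6,"ty":-0.6,"tz":-0.2,"ax":0,"ay":0,"az":0,"hand":0},{"tx":-0.6,"ty":-0.8,"tz":-0.2,"ax":0,"ay":0,"az":0,"hand":0},{"tx":-0.6,"ty":-1,"tz":-0.2,"ax":0,"ay":0,"az":0,"hand":0}]'
python3 look.py 16
```

```text
time: 12.27
tool_pos: [625.1, 20.9, 416.2]
tcp_rot: [180.0, 0.3, -1.7]
ft_force: [-12.7, 0.1, 2.0]
finger_gap: -0.1
time: 12.68
tool_pos: [548.8, 23.3, 446.1]
tcp_rot: [-180.0, 0.1, -1.7]
ft_force: [-0.2, 0.2, -0.0]
finger_gap: -0.0
time: 13.1
tool_pos: [463.7, 177.4, 478.4]
tcp_rot: [-179.9, -0.2, -1.7]
ft_force: [0.5, -0.6, -0.0]
finger_gap: -0.1
13.1 tcp [463.73718808 177.37720567 478.36088143] local [-143.86121497  119.16183163] f [ 0.50940434 -0.59763528 -0.00345574]
side knob local min [ 28.  -33.7] max [ 54.7 -12.1] mean [ 39.7 -21.4] ztop 267.4 [289 176   8  11  62]
top knob local min [ 30.2 -49.2] max [ 63.4 -14. ] mean [ 46.3 -31.5] ztop 271.0 [301 159  12  12 104]
```

View pics/b16.png

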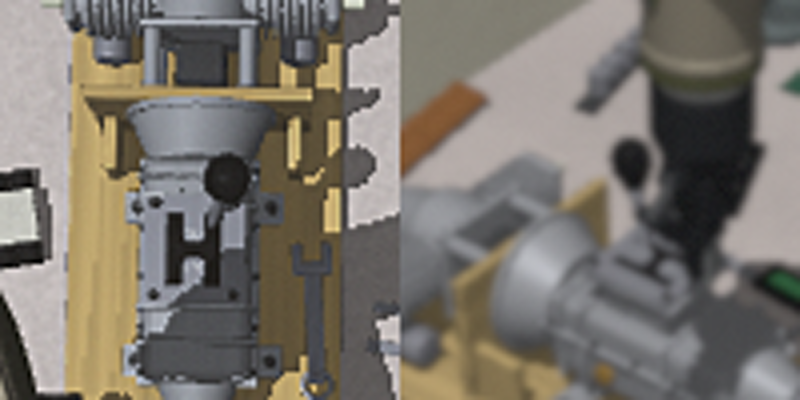

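```bash
python3 - <<'E'
from h import *
O=np.array([604,54]);a=np.radians(-1.7)
f=np.array([np.cos(a),np.sin(a)]);l=np.array([-f[1],f[0]])
d=load("top16.npz");P=pts(d);z=P[...,2]
m=np.zeros(z.shape,bool);m[150:180,292:318]=1
m&=(d["pixels"].sum(-1)<140)&(z>215)&(z<300)
ys,xs=np.nonzero(m);print(xs.min(),xs.max(),ys.min(),ys.max(),len(xs),"c",xs.mean(),ys.mean())
# silhouette centroid predicted by hull of two end discs + mid disc (only for reading the lean off the centroid)
for fo in(.26,.28,.30,.32,.34):
    ac=.2;u=np.array([np.sin(fo),-np.sin(ac)*np.cos(fo),np.cos(ac)*np.cos(fo)])
    c=np.array([0,0,100])+155*u
    for nm,q in(("centre",c),):
        X=[*(O+q[0]*f+q[1]*l),q[2]];print(fo,q.round(1),proj(d,[X]).round(2), proj(d,[[*(O+(q+20*u)[0]*f+(q+20*u)[1]*l),(q+20*u)[2]]]).round(2))
E
python3 - <<'E'
import sys;sys.path.insert(0,'.')
from h import *
a=load("top0.npz")["pixels"].astype(int);b=load("top16.npz")["pixels"].astype(int)
import cv2
cv2.imwrite("pics/full16.png",b[:,:,::-1].astype(np.uint8))
E
```

```text
301 312 159 170 104 c 306.3557692307692 164.1346153846154
0.26 [ 39.8 -29.8 246.8] [[305.99 167.02]] [[306.99 164.41]]
0.28 [ 42.8 -29.6 246. ] [[305.97 166.14]] [[306.96 163.41]]
0.3 [ 45.8 -29.4 245.1] [[305.94 165.27]] [[306.93 162.41]]
0.32 [ 48.8 -29.2 244.2] [[305.91 164.41]] [[306.9  161.44]]
0.34 [ 51.7 -29.  243.2] [[305.88 163.57]] [[306.86 160.47]]
```

View pics/full16.png

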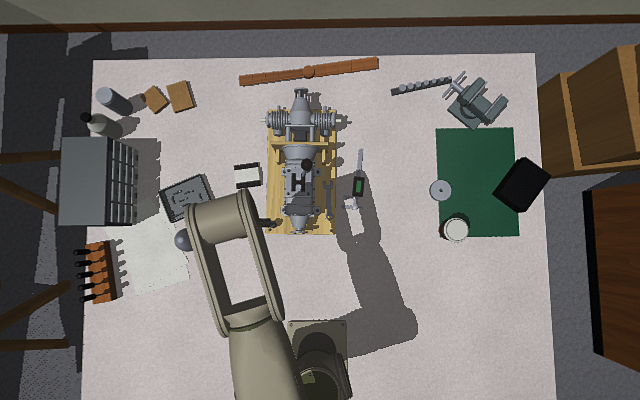

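```bash
python3 -m jog '[{"tx":-0.2,"ty":0,"tz":0,"ax":0,"ay":0,"az":0,"hand":0},{"tx":-0.4,"ty":0,"tz":0,"ax":0,"ay":0,"az":0,"hand":0},{"tx":-0.4,"ty":0,"tz":0,"ax":0,"ay":0,"az":0,"hand":0},{"tx":-0.4,"ty":0,"tz":0,"ax":0,"ay":0,"az":0,"hand":0},{"tx":-0.4,"ty":0,"tz":0,"ax":0,"ay":0,"az":0,"hand":0}]'
python3 look.py 17
python3 - <<'E'
from h import *
a=load("top17.npz")["pixels"]
s=load("side17.npz")["pixels"]
t=np.hstack([a[90:290,150:380],s[170:370,180:410]])
cv2.imwrite("pics/f17.png",cv2.resize(t[:,:,::-1],None,fx=1.7,fy=1.7,interpolation=cv2.INTER_CUBIC))
# rod mid line vs lean: what rod crossing (x=26) looks like
A=load("top0.npz")["pixels"].astype(int);df=abs(a.astype(int)-A).sum(-1)
for n,(u,v) in dict(battery=(247,175),hub=(440,190),cup=(456,230),spanner=(329,202),bottle=(273,224),caliper=(358,185),tray=(187,198),spinner=(188,239)).items():
    print(n,df[v-14:v+14,u-14:u+14].mean().round(1))
E
```

```text
time: 13.62
tool_pos: [405.9, 177.1, 477.3]
tcp_rot: [-180.0, -0.1, -1.7]
ft_force: [-0.5, -0.2, 1.1]
finger_gap: -0.1
13.6167 tcp [405.94092654 177.06200872 477.30595902] local [-201.62268736  117.13217541] f [-0.47454577 -0.15252485  1.10597356]
side knob local min [ 29. -33.] max [ 52.4 -13.1] mean [ 39.7 -21.1] ztop 267.7 [289 176   8  11  61]
top knob local min [ 30.  -49.2] max [ 63.3 -13.9] mean [ 46.6 -31.6] ztop 269.7 [301 159  12  12 102]
battery 4.7
hub 4.1
cup 3.8
spanner 122.8
bottle 8.2
caliper 70.3
tray 4.5
spinner 52.6
```

View pics/f17.png

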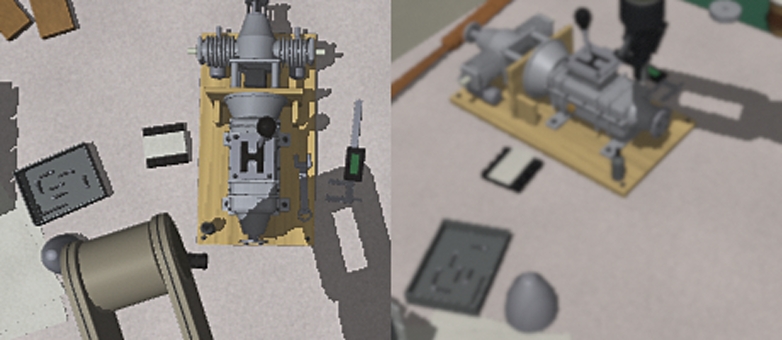

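The lever stands forward right, at about (306,164) in the top view. The tools are where they were: the differences at the spanner and caliper come from the arm's shadow, and at the spinner from the arm covering it. Handing in.

```bash
python3 -c "
from bench import *
print(hand_in())"
```

```text
the job is handed in; nothing more can be done
None
```

The lever is in third and the job is handed in; no verdict was reported. With the fingers shut I pushed the knob back to neutral, across to the right, then forward until it met the end of the slot. I then backed the arm off at about 13 s of the 48 s allowed.

**Forces:** the lever moved on about 2–3 N throughout. The last push rose to 12.7 N against the slot end, well under the 45 N limit. With the arm clear the wrist force was about 1 N, within its noise.

**Lever position:** the final top picture puts the knob about 47 mm forward and 31 mm right of the pivot, at rest over two views. The side camera read lower, 40 mm forward and 21 mm right, because it sees only one face of the knob. The knob's height and the finger position at the stop both suggest a forward lean of about 0.31–0.32 rad. The top-view outline alone couldn't separate 0.28 from 0.32 rad, so I relied on the stop force and those two readings.

**Tools and parts:** battery, hub, cup, tray and bottle look unchanged from the first picture. The spanner and caliper looked in place by eye, though the arm's shadow kept their image comparison from being conclusive. The spinner was partly hidden by the arm from above but stood upright in the side view. The fingertips never came lower than about 240 mm above the bench.

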